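# Park the indexing plunger and swing the instrument turntable

## Task

The instrument turntable is locked by its spring plunger: pull the red T-knob straight up, twist it clockwise (seen from above) until it meets its stop, and let it down into its rest notch so that it stays retracted by itself. Then take the black handle, swing the platter anticlockwise until its orange line points at the orange pointer, and let go. Do it gently, without straining the plunger in its sleeve or forcing the platter while it is locked, and leave the other things on the bench where they are.

Things in the scene. Friction and masses are not known exactly. Their poses are not given: they have to be found in the camera images.
- knob: Red T-knob of the plunger on a bracket at the turntable's edge: bar 48 long (own x), 12 wide (own y), 24 mm high on an upright shaft, pinched across the 12 mm from above. Origin on the shaft's axis, 10 mm below the bar's top, at the height to grip; z up; free for fingertips to 24 mm below it. Starts locked, pushed down. Slides up, then turns clockwise from above (yaw falls), never the other way
- plunger (a joint): Lift of the T-knob and its lock pin: 0 m locked, about 0.0065 parked in the rest notch, 0.0095 on the rim, 0.0135 at the upper stop. A spring pulls it down: about 6 N at 0, 12 N at 0.010; past the upper stop the force rises by 10 to 20 N per mm. It turns only when lifted above 0.010. More than 25 N between knob and sleeve (too hard a pull, twist or push) is a strain
- sleeve: Fixed steel sleeve round the knob's shaft, 41 mm wide, its crown up to 100 mm above its origin (on the shaft's axis at the turntable's underside; x away from the platter, along the bar of the locked knob; z up). A lug under the knob, 16 mm off the axis, rides over its flat rim with little torque up to a yielding end stop, which differs in every start and is not given: see lug
- platter: Round aluminium platter, 260 mm wide, top 45 mm above its origin; a domed instrument is clamped on its middle (82 mm wide, up to 109 mm above the origin). Origin on the turning axis, x along the orange line on its top, z up. Locked at first by the plunger's pin; once that is parked it turns with about 1.5 N at the handle and stays where it is left
- handle_grip (a point): Middle of the upright black handle near the platter's rim, the height to grip: 19 mm in diameter, 34 mm down to its foot and 20 mm up to its top; it stands 110 mm from the platter's axis, 50 degrees anticlockwise of the orange line, and spins freely on its own axis, so a grip need not turn with the platter
- pointer: Fixed orange pointer on a small dark block on the base's edge, 140 mm from the platter's axis and up to 50 mm high. Origin on the platter's axis; its x axis points from there to the pointer. It is 0.7 to 1.3 rad anticlockwise of the orange line at the start
- bezel_wrench: Chrome bezel wrench, a ring 75 mm wide with a flat handle, lying on the mat; leave alone
- lens: Green glass lens, 60 mm in diameter, 9 mm high; leave alone
- bracket1: Steel angle bracket, 60 x 30 x 43 mm; leave alone
- bracket2: Steel angle bracket, 60 x 30 x 43 mm; leave alone
- jar: Amber jar, 48 mm in diameter, 55 mm high; leave alone
- screwdriver: Blue screwdriver, 190 mm long; leave alone
- lug (a point): Tip of the knob's lug, 17.5 mm from the axis. Its end stop lies 0.9 to 1.4 rad clockwise of the locked place: find it by feel, the twisting moment rises there from nearly 0 past 0.1 N m (about 2 N m per rad). Over the last 0.12 rad before the stop the rim has a notch 3 mm deep: let down there, the lug seats and the knob stays up by itself. Let down too early it rests on the rim: not parked

How it is judged:
On the way:
1. the knob is let go and stays parked in its rest notch (value of joint plunger between 0.0052 and 0.008 m and contact force between the fingers and knob below 0.3 N and linear speed of knob below 0.01 m/s), for 0.2 s.
At the end, for the whole second after the job is handed in: The knob stays parked in its rest notch (lift 5.2 to 8 mm), the platter's orange line points at the pointer within 0.09 rad (5 degrees), platter and knob are at rest and let go (value of joint plunger between 0.0052 and 0.008 m and angle between the x axis of platter and the x axis of pointer, either way round below 0.09 rad and angular speed of platter below 0.03 rad/s and linear speed of knob below 0.01 m/s); the robot touches nothing.
It fails at once if the plunger is strained: more than 25 N between the knob (with its lug and collar) and the sleeve (stops, rim or notch) (contact force between knob and sleeve above 25 N).
It fails at once if the locked platter is forced against the pin with more than 20 N (contact force between knob and platter above 20 N).
It fails at once if one of the other things on the bench is moved more than 20 mm (distance of any of bezel_wrench, lens, bracket1, bracket2, jar, screwdriver from where it was at the start of the episode above 0.02 m).
It also fails if it takes over 72 s, if anything falls off the work surface, if the arm or the gripper's body presses on something with over 40 N, if the wrist force passes 120 N, or if a joint passes its speed limit or range.

## Robot

A 7-joint arm with a two-finger parallel gripper is mounted at the origin on the work surface. World frame = base frame: x ahead of the robot, y to its left, z up, the work surface at z = 0. Lengths are in m, angles in rad, forces in N, time in s.
With the tool pointing down it reaches from about 0.425 to 0.925 m from the base axis. Payload 6.8 kg.
Tool frame: the origin (TCP) lies on the centre line of the jaws, within the pads' length; the fingertips stand 17 mm ahead of it and the grasp point (between the pads) lies 2 mm behind it; z points along the fingers, x is the direction in which the jaws open and shut, and the axes are right-handed (so a half turn about z gives the same grasp; the last joint's range is limited). The gripper opens to 85 mm and grips with 20 to 120 N. Pads are 22 mm wide; open, the fingers measure 114 mm over their backs; the gripper's body (76 mm by 85 mm) begins 54 mm behind the grasp point. The pads swing forward as they close: fully open they stand 13 mm farther back than shut.
Start: joints at [1.098, 0.477, 0.022, 1.555, -0.011, 1.109, -0.083], TCP at [0.241, -0.631, 0.248] pointing down, gripper open.
Joint ranges: [-2.96, 2.96], [-0.34, 2.1], [-1.41, 1.46], [0.24, 2.44], [-1.37, 4.51], [0.17, 1.92], [-2.96, 2.96]. Speed limits (rad/s): [2.39, 2.39, 3.14, 3.14, 3.14, 3.14, 3.14].

## Interface

Orientations are given as a unit quaternion [w, x, y, z].
In Python, from station import status, read_camera, camera_model, bot gives the robot as it stands.
- The arm moves only by the tool arm_command, never from a script. Its argument "series" is a list of rows, each a list of 3 entries, a list of its own where there are three numbers: the finger opening in mm, from 0 to 85.4, then the shift along the tool's x, y, z in mm, then the turn about the tool's z in rad. In form: [[gripper, [dx, dy, dz], roll], ...]. A call has 1 to 8 rows; each row is the pose to reach, as a shift and turn from the pose commanded when the call began, along the tool's axes at that moment; what a row does not reach only later rows make up. A row lasts 1/8 s, in which the tool goes at most 62.5 mm and 10.7 degrees, less where a joint would pass 70% of its speed; a pose out of reach is approached as far as the arm can. A call with a gripper value outside its range is refused whole. The fingers move at their own pace and stop on an object; "squeeze" is the grip in N (left out, the last holds). Time passes only in rows, so rows that repeat a pose let the fingers close. It gives the time, the measured TCP pose, the force and the opening at its end, in the units of the state.
- status.get_obs(): the state, without advancing time (a new reading comes with each control period).
- read_camera(name): name is "scene" or "top" or "wrist"; returns the picture (400x640x3 uint8, blue, green, red); there is no depth.
- camera_model(name): a dict with "fov_y" (degrees; the focal length in pixels is half the picture's height over the tangent of half this angle, whatever the lens; pixels are square), "cx", "cy" (the principal point, pixels), "R" (3x3) and "t" (3): a world point X has camera coordinates R X + t. Camera axes: x right, y down, z forward; pixel columns grow to the right and rows downward; lengths in m; the calibration is good to about 2 mm. A picture is of the moment at which its call begins: read the wrist's pose just before it. camera_model takes no time and is no camera call; for the wrist camera it gives the pose at the moment of the call.
- bot.hand_in(): hands the job in, once; it reports no verdict.
The state is a dict: "t": time; "q": joint angles; "joint_vel": joint speeds; "joint_torque": joint torques, N m; "eef_pos": TCP position; "tool_rot": TCP orientation; "contact_force": force on the tool from outside, world axes, zero at the start; "torque": the same for the moment, N m; "gripper_width": opening from 0.0 (shut) to 1.0 (fully open).
Only numpy, scipy, OpenCV 4.12 (cv2) and the standard library are available. Lean on these libraries where they do the work, as an engineer would, in place of code of your own. Each camera call takes 0.05 s, during which the arm holds its last target.

## Working session

There is one attempt and no reset: what is moved stays moved. The work goes in short steps, Python scripts to look and compute and a tool call to move; the robot and the scene stay as the last step left them, time stands still between calls to the robot, and variables do not carry over. Pictures are saved under pics/ and viewed, and the job is handed in when it is done.

Besides the shell and the picture viewer there is one more tool, called after "Request:" as a command line: name --argument value ..., lists and objects as JSON in quotes. arm_command: Moves the arm, as the interface text tells. Its arguments: {"type":"object","properties":{"series":{"type":"array"},"squeeze":{"type":"number"}},"required":["series"]}

```bash
mkdir -p pics; ls
python3 - <<'E'
from station import status, read_camera, camera_model, bot
import cv2, numpy as np
o=status.get_obs()
for k,v in o.items(): print(k,np.round(v,4))
for n in ("scene","top","wrist"):
    m=camera_model(n); print(n,m)
    cv2.imwrite(f"pics/{n}0.png",read_camera(n))
E
```

```text
pics
t 0.0
q [ 1.0979  0.4778  0.0224  1.5565 -0.0115  1.1093 -0.0831]
joint_vel [-0.0003  0.0008  0.0017  0.0021  0.0014 -0.0001  0.002 ]
joint_torque [-0.00000e+00 -5.96456e+01  1.60790e+00 -2.81200e+01  1.25000e-02
  9.40000e-03  0.00000e+00]
eef_pos [ 0.2406 -0.6301  0.2473]
tool_rot [-5.000e-04  8.236e-01 -5.671e-01 -8.000e-04]
contact_force [ 0.3973  0.007  -0.3079]
torque [-0.0028  0.0276 -0.0107]
gripper_width 0.9974
scene {'fov_y': 52.7945132629037, 'cx': 317.25768585960833, 'cy': 203.11204631101344, 'R': array([[ 1.74109980e-01,  9.84726160e-01,  3.23613790e-04],
       [ 8.22560437e-01, -1.45256682e-01, -5.49813445e-01],
       [-5.41368675e-01,  9.59942000e-02, -8.35287418e-01]]), 't': array([-0.08964969, -0.39385903,  1.43043135])}
top {'fov_y': 44.04326367975356, 'cx': 314.9031642409075, 'cy': 201.6081059802776, 'R': array([[ 0.02235281, -0.99964263,  0.01466148],
       [-0.98560591, -0.02449232, -0.16727554],
       [ 0.16757486, -0.01071137, -0.98580116]]), 't': array([-0.02505605,  0.5396573 ,  1.22334072])}
wrist {'fov_y': 59.950619657630995, 'cx': 316.47457341714824, 'cy': 202.4751225472564, 'R': array([[ 0.3572175 , -0.93401911, -0.00198953],
       [-0.88423209, -0.33886099,  0.3214138 ],
       [-0.30088081, -0.11305543, -0.94693675]]), 't': array([-0.67445991, -0.04056759,  0.38072114])}
```

View pics/scene0.png

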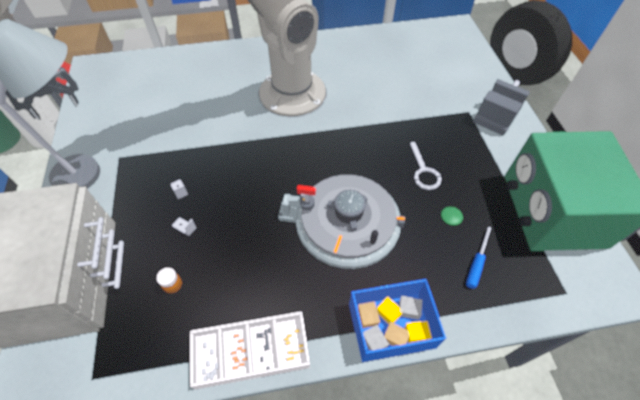

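View pics/top0.png

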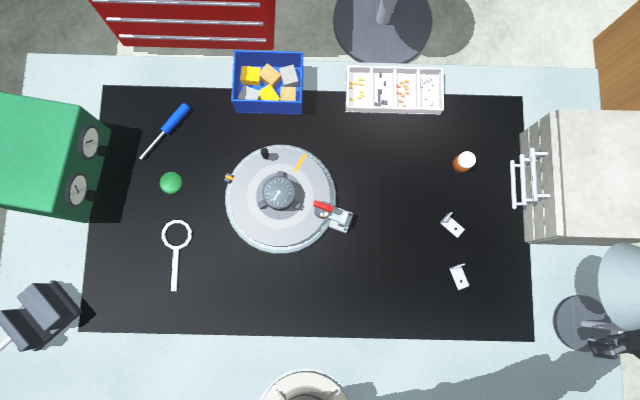

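View pics/wrist0.png

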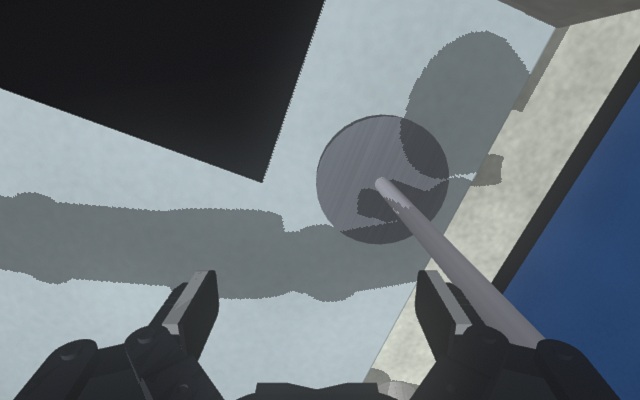

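The platter centre is near (279,198) in the top view, the red knob near (324,207), the orange line (300,162), the pointer (229,178) and the black handle (265,153). Next I'll crop in and triangulate.

```bash
cat > h.py <<'E'
import numpy as np, cv2
from station import status, read_camera, camera_model, bot
def K(m):
    f=200/np.tan(np.radians(m["fov_y"])/2); return f,m["cx"],m["cy"]
def ray(m,uv):
    f,cx,cy=K(m); R=np.array(m["R"]);t=np.array(m["t"])
    d=R.T@np.array([(uv[0]-cx)/f,(uv[1]-cy)/f,1]); return -R.T@t,d/np.linalg.norm(d)
def onz(m,uv,z):
    o,d=ray(m,uv); return o+d*(z-o[2])/d[2]
def tri(ms,uvs):
    A=np.zeros((3,3));b=np.zeros(3);L=[]
    for m,uv in zip(ms,uvs):
        o,d=ray(m,uv);P=np.eye(3)-np.outer(d,d);A+=P;b+=P@o;L.append((P,o))
    x=np.linalg.solve(A,b); return x,[np.linalg.norm(P@(x-o)) for P,o in L]
def proj(m,X):
    f,cx,cy=K(m);c=np.array(m["R"])@np.array(X)+m["t"];return np.array([cx+f*c[0]/c[2],cy+f*c[1]/c[2]])
def blobs(im,lo,hi,roi=None,mn=4):
    hsv=cv2.cvtColor(im,cv2.COLOR_BGR2HSV);mk=cv2.inRange(hsv,np.array(lo),np.array(hi))
    if roi:
        z=np.zeros_like(mk);x0,y0,x1,y1=roi;z[y0:y1,x0:x1]=mk[y0:y1,x0:x1];mk=z
    n,l,s,c=cv2.connectedComponentsWithStats(mk)
    out=[]
    for i in range(1,n):
        if s[i,4]>=mn:
            ys,xs=np.where(l==i); r=cv2.minAreaRect(np.c_[xs,ys].astype(np.float32)); out.append((c[i],s[i],r))
    return out
E
python3 - <<'E'
from h import *
rois={"top":(205,130,370,265),"scene":(270,165,420,275)}
for n in rois:
    im=cv2.imread(f"pics/{n}0.png");x0,y0,x1,y1=rois[n]
    cv2.imwrite(f"pics/{n}0c.png",cv2.resize(im[y0:y1,x0:x1],None,fx=4.8,fy=4.4 if 0 else 4.8,interpolation=cv2.INTER_CUBIC)[:600,:800])
    print(n)
    for nm,lo,hi in (("red",(0,170,90),(6,255,255)),("red2",(172,170,90),(180,255,255)),("orange",(8,130,120),(22,255,255))):
        for b in blobs(im,lo,hi,rois[n]): print(nm,np.round(b[0],1),b[1],[np.round(q,1) for q in b[2]])
E
```

```text
top
red [324.2 206.6] [314 202  19  10  66] [array([323., 206.]), array([18.3,  5.4]), np.float64(20.6)]
orange [225.4 176. ] [225 175   2   3   5] [array([225.5, 176. ]), array([2., 1.]), np.float64(90.0)]
orange [230.6 178.1] [228 177   5   3   8] [array([230., 178.]), array([2., 4.]), np.float64(90.0)]
scene
red [305.1 188.9] [297 185  18   9 116] [array([305.5, 189. ]), array([ 8., 17.]), np.float64(90.0)]
orange [400.5 218.2] [397 217   8   3  18] [array([400.5, 218. ]), array([7., 2.]), np.float64(-0.0)]
orange [337.5 243.5] [335 236   6  16  35] [array([337.7, 243.6]), array([ 2.2, 15.8]), np.float64(18.4)]
```

View pics/top0c.png

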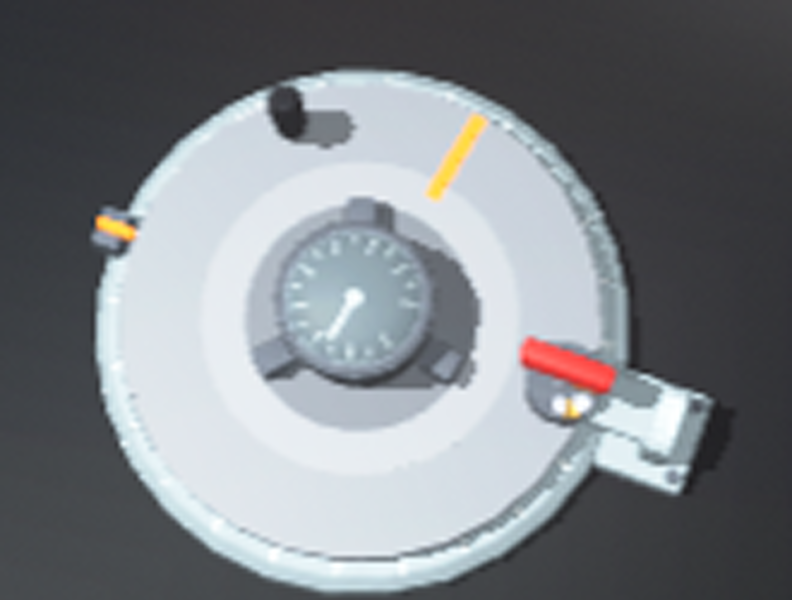

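View pics/scene0c.png

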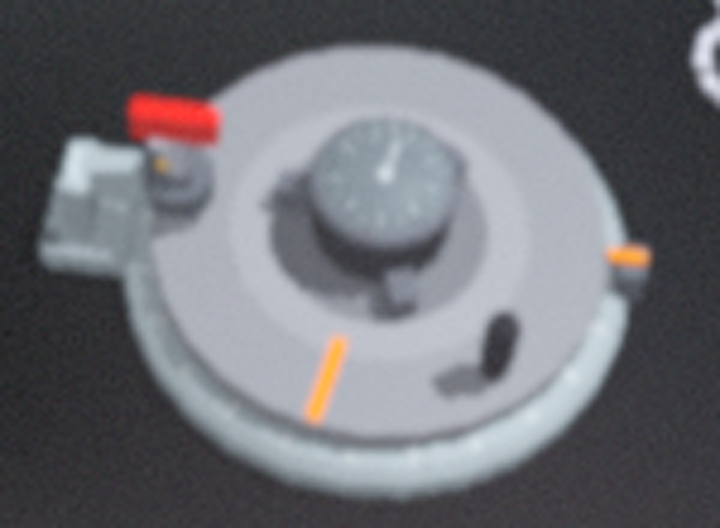

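Run:
```python
from h import *
mt,ms=camera_model("top"),camera_model("scene")
print("knob",tri([mt,ms],[(324,206.5),(305,188.9)]))
# top img crop coords /4.8 + offset
T=lambda u,v:(u/4.8+205-.4,v/4.8+130-.4); S=lambda u,v:(u/4.8+270-.4,v/4.8+165-.4)
print("line in",tri([mt,ms],[T(434,196),S(339,338)])); print("line out",tri([mt,ms],[T(481,118),S(314,420)]))
print("handle top",tri([mt,ms],[T(286,97),S(506,325)]))
print("pointer",tri([mt,ms],[T(116,228),S(628,256)]))
# ellipse of platter edge top view
for nm,z in(("45",.045),("50",.05),("55",.055)):
  l=[onz(mt,T(*p),z)[:2] for p in ((434,196),(481,118))]; print(nm,np.round(l,4))
pts=[onz(mt,T(*p),.045)[:2] for p in ((362,80),(600,330),(362,556),(108,310))]; print(np.round(pts,4))
```

```text
knob (array([ 0.51467969, -0.03280198,  0.12905133]), [np.float64(0.0006349761653984429), np.float64(0.0006349761653984256)])
line in (array([0.62032387, 0.04177995, 0.04818384]), [np.float64(0.0008128104252827764), np.float64(0.0008128104252827981)])
line out (array([0.66521918, 0.01823331, 0.04525973]), [np.float64(0.0014410608409738044), np.float64(0.0014410608409737898)])
handle top (array([0.65779513, 0.11861542, 0.10474476]), [np.float64(0.0013581839270167299), np.float64(0.0013581839270166696)])
pointer (array([0.59809824, 0.21173619, 0.04977187]), [np.float64(0.0010231723900426097), np.float64(0.0010231723900425115)])
45 [[0.6209 0.0411]
 [0.665  0.0168]]
50 [[0.6198 0.0409]
 [0.6637 0.0168]]
55 [[0.6186 0.0408]
 [0.6623 0.0167]]
[[ 0.6847  0.0821]
 [ 0.5496 -0.0499]
 [ 0.4257  0.0733]
 [ 0.5539  0.2135]]
```

The measurements fit the given sizes:
- Platter top is at z≈0.046, and the axis is near (0.555, 0.079).
- The handle is 50° from the line at r≈0.11, and the pointer is at r≈0.14.
- The line-to-pointer angle comes out near 1.8 rad, which disagrees with the stated 0.7–1.3. I'll recheck it from the wrist camera.

Next I'll work out the move to a viewing pose.

```bash
cat >> h.py <<'E'
from scipy.spatial.transform import Rotation as Ro
def tool():
    o=status.get_obs();q=np.array(o["tool_rot"]);return np.array(o["eef_pos"]),Ro.from_quat(q[[1,2,3,0]]).as_matrix()
def shift(target):
    p,R=tool();return np.round(1000*R.T@(np.array(target)-p),1)
def yaw():
    p,R=tool();return np.arctan2(R[1,0],R[0,0])
E
python3 - <<'E'
from h import *
p,R=tool();m=camera_model("wrist");c=-np.array(m["R"]).T@np.array(m["t"])
print("cam in tool",np.round(R.T@(c-p),4),"axis in tool",np.round(R.T@np.array(m["R"]).T[:,2],3), yaw(),np.arctan2(-1.12,-.40))
yw=-0.34
Rn=Ro.from_euler('z',yw).as_matrix()@np.diag([1,-1,-1.])
cn=Rn@(R.T@(c-p))
print("cam offset",cn, "axis",Rn@R.T@np.array(m["R"]).T[:,2])
for tgt in ([.515,-.033,.30],[.48,-.01,.36]):
    print(shift(tgt),"roll",yaw()-yw)
    Rc=np.array(m["R"])@R@Rn.T
    t=-Rc@(np.array(tgt)+cn);mm=dict(m,R=Rc,t=t)
    for X in ([.515,-.033,.137],[.555,.079,.045],[.598,.2117,.05],[.643,.03,.045]): print(proj(mm,X))
E
```

```text
cam in tool [ 0.0005 -0.0843 -0.1248] axis in tool [-0.     0.321  0.947] -1.2060035646486744 -1.9138202672156
cam offset [0.02853264 0.07930572 0.12477822] axis [-0.10735996 -0.30284443 -0.94697365]
[-460.1 -469.3  -51.8] roll -0.8660035646486743
[316.03634509 187.82872491]
[316.54999327  48.41701914]
[ 312.33021435 -128.40516773]
[413.83940672  66.45428967]
[-494.2 -444.8 -111.8] roll -0.8660035646486743
[355.33903514 180.84902731]
[351.07199689  62.75680138]
[352.32158715 -82.52080362]
[433.80311367  77.99157391]
```

Request:
arm_command --series '[[85,[-20,-20,-10],0],[85,[-70,-70,-30],-0.1],[85,[-125,-125,-50],-0.2],[85,[-180,-185,-50],-0.3],[85,[-235,-240,-50],-0.4],[85,[-290,-295,-50],-0.5],[85,[-345,-350,-50],-0.6],[85,[-390,-400,-50],-0.7]]'

```text
t: 1.15
eef_pos: [0.4338, -0.2097, 0.2981]
tool_rot: [0.0, 0.969, -0.249, 0.0]
contact_force: [0.3, -0.7, -0.2]
gripper_width: 0.993
```

Run:
```python
from h import *
print(yaw(),shift([.515,-.033,.30]))
```

```text
-0.5029601433362446 [ -14.  -193.9   -2. ]
```

Request:
arm_command --series '[[85,[0,-40,0],-0.04],[85,[-5,-85,0],-0.08],[85,[-8,-130,0],-0.12],[85,[-10,-165,0],-0.15],[85,[-13,-182,0],-0.165],[85,[-13,-182,0],-0.165],[85,[-13,-182,0],-0.165]]'

```text
t: 2.02
eef_pos: [0.5098, -0.0478, 0.2978]
tool_rot: [0.0, 0.985, -0.171, -0.0]
contact_force: [-0.5, -0.8, 1.2]
gripper_width: 0.995
```

Run:
```python
from h import *
p,R=tool();print(p,yaw()); m=camera_model("wrist"); im=read_camera("wrist"); cv2.imwrite("pics/w1.png",im)
import pickle; pickle.dump(m,open("pics/w1.pkl","wb"))
for b in blobs(im,(0,150,60),(7,255,255),mn=30)+blobs(im,(8,130,120),(25,255,255),mn=20): print(np.round(b[0],1),b[1],[np.round(q,1) for q in b[2]])
```

```text
[ 0.50977126 -0.0478024   0.29777242] -0.3434911789917278
[317.1 165.7] [310 133  14  58 535] [array([316.5, 161.5]), array([57., 13.]), np.float64(90.0)]
[416.8  46.7] [391  39  51  16 367] [array([415.8,  46.8]), array([50.5,  7.9]), np.float64(9.5)]
```

View pics/w1.png

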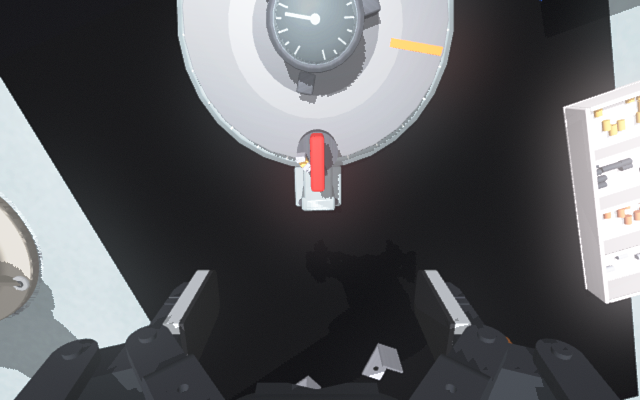

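Run:
```python
from h import *
import pickle
m=pickle.load(open("pics/w1.pkl","rb"));im=cv2.imread("pics/w1.png")
cv2.imwrite("pics/w1k.png",cv2.resize(im[115:225,270:370],None,fx=5.4,fy=5.4,interpolation=cv2.INTER_CUBIC))
hsv=cv2.cvtColor(im,cv2.COLOR_BGR2HSV)
for v in range(130,194,3):
    r=[u for u in range(295,335) if (hsv[v,u,0]<8 or hsv[v,u,0]>172) and hsv[v,u,1]>140 and hsv[v,u,2]>60]
    print(v,(r[0],r[-1],hsv[v,r[len(r)//2],2]) if r else None,end=' ')
mt,ms=camera_model("top"),camera_model("scene")
print()
print(tri([mt,ms,m],[(324,206.5),(305,188.9),(316.8,162)]))
for z in(.12,.125,.13,.135,.14,.145):
    a=onz(m,(317,132.5),z);b=onz(m,(317,191),z);print(z,a[:2],b[:2],np.linalg.norm(a-b))
```

```text
130 None 133 (313, 320, np.uint8(224)) 136 (311, 322, np.uint8(251)) 139 (310, 323, np.uint8(255)) 142 (310, 323, np.uint8(255)) 145 (310, 323, np.uint8(255)) 148 (310, 323, np.uint8(255)) 151 (310, 323, np.uint8(255)) 154 (310, 323, np.uint8(255)) 157 (311, 323, np.uint8(255)) 160 (310, 323, np.uint8(255)) 163 (311, 323, np.uint8(255)) 166 (311, 323, np.uint8(255)) 169 (311, 323, np.uint8(255)) 172 (311, 323, np.uint8(255)) 175 (311, 323, np.uint8(255)) 178 (311, 323, np.uint8(255)) 181 (311, 323, np.uint8(255)) 184 (311, 323, np.uint8(255)) 187 (311, 323, np.uint8(255)) 190 (312, 322, np.uint8(252)) 193 None 
(array([ 0.51586758, -0.03167499,  0.12826376]), [np.float64(0.0021127986133458953), np.float64(0.001440459886360293), np.float64(0.003262826252439265)])
0.12 [ 0.52641849 -0.00666367] [ 0.50871907 -0.05629337] 0.05269133268410972
0.125 [ 0.52663067 -0.00605108] [ 0.50922381 -0.05486044] 0.05182038433981921
0.13 [ 0.52684284 -0.00543849] [ 0.50972854 -0.05342751] 0.0509494359955287
0.135 [ 0.52705502 -0.0048259 ] [ 0.51023328 -0.05199458] 0.05007848765123817
0.14 [ 0.5272672  -0.00421331] [ 0.51073801 -0.05056165] 0.049207539306947636
0.145 [ 0.52747937 -0.00360072] [ 0.51124274 -0.04912872] 0.048336590962657106
```

View pics/w1k.png

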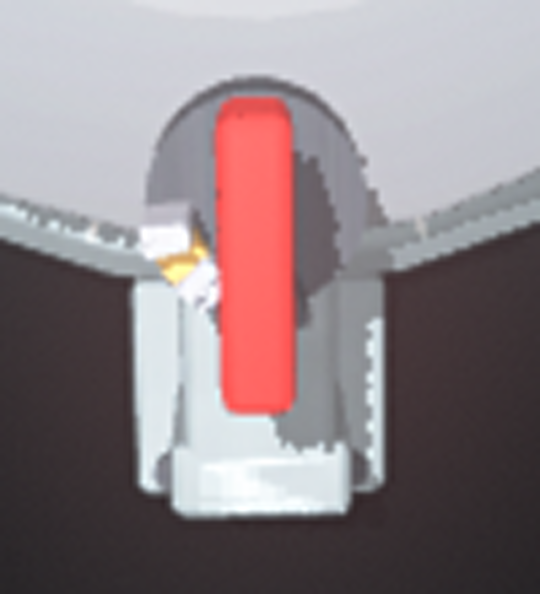

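Request:
arm_command --series '[[85,[30,0,25],0],[85,[60,-5,50],0],[85,[70,-10,60],0],[85,[70,-10,60],0],[85,[70,-10,60],0]]'

```text
t: 2.7
eef_pos: [0.5793, -0.06, 0.2389]
tool_rot: [0.0, 0.986, -0.17, 0.0]
contact_force: [-0.3, -0.0, 1.2]
gripper_width: 0.994
```

Run:
```python
from h import *
p,R=tool();print(p,yaw()); m=camera_model("wrist"); im=read_camera("wrist"); cv2.imwrite("pics/w2.png",im)
import pickle; pickle.dump(m,open("pics/w2.pkl","wb"))
for b in blobs(im,(0,150,60),(7,255,255),mn=30)+blobs(im,(8,130,120),(25,255,255),mn=20): print(np.round(b[0],1),b[1],[np.round(q,1) for q in b[2]])
x,y,w,h=[b for b in blobs(im,(0,150,60),(7,255,255),mn=100)][0][1][:4]
print(x,y,w,h);x0,y0=x-40,y-20
cv2.imwrite("pics/w2k.png",cv2.resize(im[y0:y0+120,x0:x0+120],None,fx=5,fy=5,interpolation=cv2.INTER_CUBIC)); print(x0,y0)
```

```text
[ 0.57926144 -0.06000368  0.23891014] -0.34099624115469007
[219.  195.6] [ 205  161   28   71 1542] [array([219.1, 196. ]), array([70.2, 24. ]), np.float64(83.7)]
[351.3  55.2] [321  46  61  19 555] [array([350.9,  55.3]), array([60.3,  9.4]), np.float64(9.8)]
205 161 28 71
165 141
```

View pics/w2k.png

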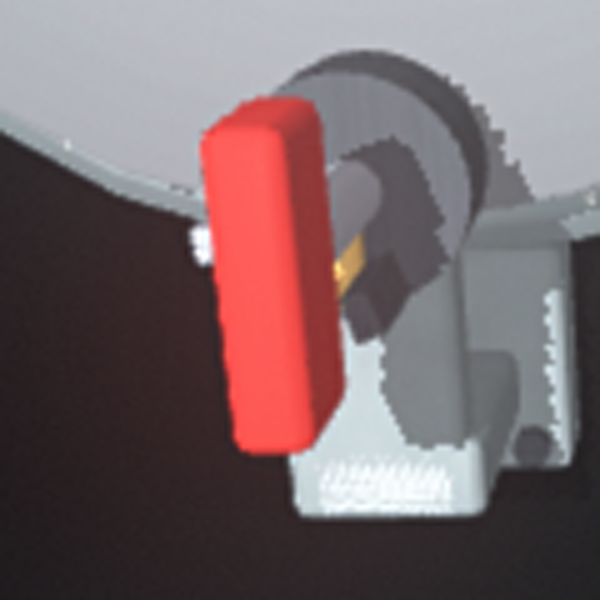

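View pics/w2.png

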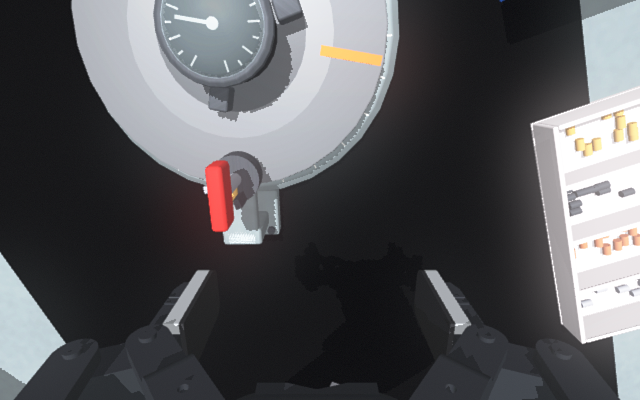

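Run:
```python
from h import *
import pickle
m1=pickle.load(open("pics/w1.pkl","rb"));m2=pickle.load(open("pics/w2.pkl","rb"))
a,ea=tri([m1,m2],[(316.7,135.8),(213.8,166.6)]);b,eb=tri([m1,m2],[(317.4,190.7),(218.8,231)])
print(a,ea,b,eb,"len",np.linalg.norm(a-b),"mid",(a+b)/2,"ang",np.arctan2(*(b-a)[[1,0]]))
# left and right edge mid
print(tri([m1,m2],[(310,164),(165+219/5-.4,141+300/5-.4)]),tri([m1,m2],[(323.8,164),(165+300/5-.4,141+290/5-.4)]))
# orange line
print("line",tri([m1,m2],[(391,41.7),(321,49.5)]),tri([m1,m2],[(441.5,50.2),(381.5,60.3)]))
# line at z .0455
for m,im in((m1,"w1"),(m2,"w2")):
    bl=blobs(cv2.imread(f"pics/{im}.png"),(8,130,120),(25,255,255),mn=100)[0]
    c,(w,h),an=bl[2]; box=cv2.boxPoints(bl[2]); box=box[np.argsort(box[:,0])]; i=box[:2].mean(0);o=box[2:].mean(0)
    I,O=onz(m,i,.0455),onz(m,o,.0455);print(im,I,O,np.linalg.norm(O-I),np.arctan2(*(O-I)[[1,0]]))
```

```text
[ 0.52587854 -0.00764206  0.13444398] [np.float64(0.0002986447307184442), np.float64(0.00029864473071844683)] [ 0.5109984  -0.05086181  0.13849412] [np.float64(5.771272086459409e-06), np.float64(5.771272086449533e-06)] len 0.04588865781257792 mid [ 0.51843847 -0.02925194  0.13646905] ang -1.9023754774789285
(array([ 0.51275217, -0.02788421,  0.13599216]), [np.float64(0.00048556532261889246), np.float64(0.0004855653226188714)]) (array([ 0.52365981, -0.03116203,  0.13544238]), [np.float64(0.00024297903350844658), np.float64(0.00024297903350843582)])
line (array([0.62151185, 0.04320973, 0.04894618]), [np.float64(4.375021019992365e-05), np.float64(4.375021019992936e-05)]) (array([0.66725441, 0.0186199 , 0.04657185]), [np.float64(0.00034335151259972963), np.float64(0.00034335151259970925)])
w1 [0.6219483 0.0425777 0.0455   ] [0.66675878 0.01852858 0.0455    ] 0.050856071218189455 -0.4925632055008711
w2 [0.62159033 0.04291497 0.0455    ] [0.66662554 0.01845938 0.0455    ] 0.05124691484050614 -0.4974782100195461
```

The bar top is at z≈0.136, so the grip height is 0.126. The shaft axis is at (0.518, −0.029) and the bar direction is −1.902. Where the bar's line crosses the orange line gives the platter axis (0.5555, 0.0788), which agrees with the rim. Now going above the knob.

Run:
```python
from h import *
print(shift([.5183,-.0293,.175]),yaw()+.331)
```

```text
[-67.9  -8.5  64. ] -0.010000568992133252
```

Request:
arm_command --series '[[50,[-25,-3,0],0],[50,[-50,-6,10],-0.005],[50,[-68,-8,30],-0.01],[50,[-68,-8,55],-0.01],[50,[-68,-8,64],-0.01],[50,[-68,-8,64],-0.01],[50,[-68,-8,64],-0.01]]'

```text
t: 3.62
eef_pos: [0.519, -0.0298, 0.175]
tool_rot: [-0.0, 0.986, -0.165, 0.001]
contact_force: [0.4, -0.0, -0.3]
gripper_width: 0.584
```

Run:
```python
from h import *
p,R=tool();print(p,yaw(),status.get_obs()["contact_force"],status.get_obs()["torque"]); m=camera_model("wrist"); im=read_camera("wrist"); cv2.imwrite("pics/w3.png",im)
import pickle; pickle.dump(m,open("pics/w3.pkl","wb"))
for b in blobs(im,(0,150,60),(7,255,255),mn=30): print(np.round(b[0],1),b[1],[np.round(q,1) for q in b[2]])
print(proj(m,[.5183,-.0293,.136]),shift([.5183,-.0293,.126]))
```

```text
[ 0.51901749 -0.0297881   0.17502077] -0.33125459988070366 [ 0.35815787 -0.00731953 -0.2987569 ] [0.03944052 0.01060974 0.0183515 ]
[312.3 249.6] [ 301  199   23   95 1661] [array([312., 246.]), array([94., 22.]), np.float64(90.0)]
[312.04319296 252.4088041 ] [-0.9 -0.2 49. ]
```

View pics/w3.png

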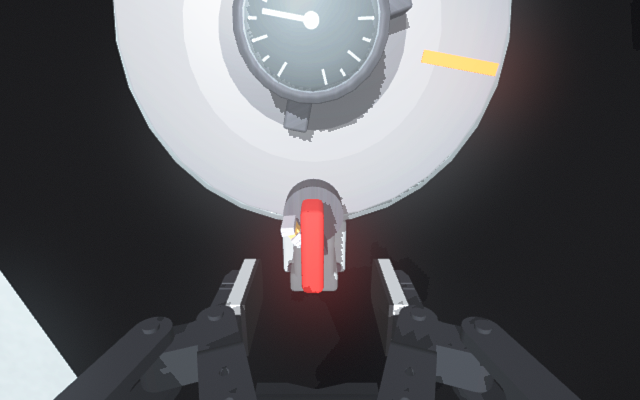

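Run:
```python
import cv2
im=cv2.imread("pics/w3.png"); cv2.imwrite("pics/w3k.png",cv2.resize(im[190:330,212:412],None,fx=4,fy=4,interpolation=cv2.INTER_CUBIC))
```

```text
(no output)
```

View pics/w3k.png

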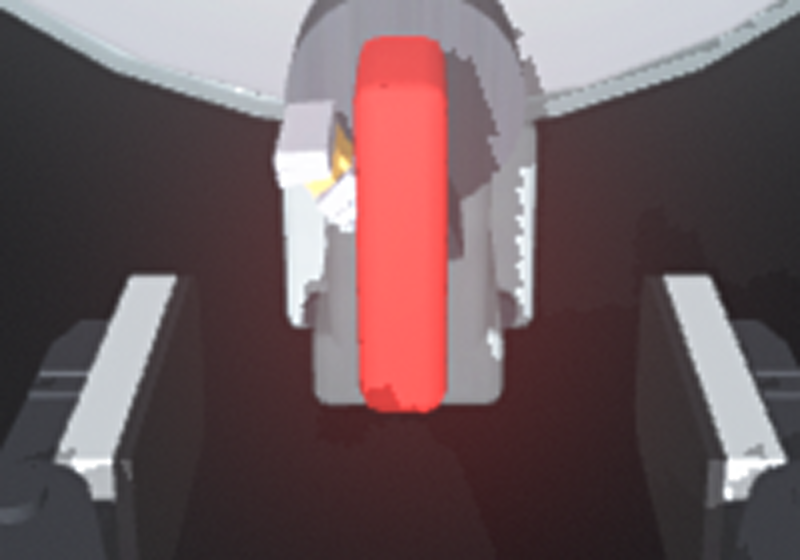

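Run:
```python
from h import *
import pickle
m=pickle.load(open("pics/w3.pkl","rb"));p,R=tool()
for z in(.134,.136,.138):
    a=onz(m,(312.3,211),z);b=onz(m,(312.3,292.2),z);print(z,np.linalg.norm(a-b),(a+b)/2,R.T@((a+b)/2-p)*1000)
# top cam ends of the bar (top face): 
mt=camera_model("top");T=lambda u,v:(u/4.8+205-.4,v/4.8+130-.4)
a=onz(mt,T(524,346),.136);b=onz(mt,T(613,375),.136);print("top",a,b,np.linalg.norm(a-b),(a+b)/2)
```

```text
0.134 0.04785039800934493 [ 0.51790509 -0.03078736  0.134     ] [-0.77362014  1.33410672 40.98522665]
0.136 0.04727342714690254 [ 0.51825857 -0.02982924  0.136     ] [-0.74758045  0.31209851 38.9857892 ]
0.138 0.04669645628446009 [ 0.51861206 -0.02887113  0.138     ] [-0.72154075 -0.70990971 36.98635175]
top [ 0.52448978 -0.00863559  0.136     ] [ 0.51102139 -0.05303373  0.136     ] 0.04639604585299893 [ 0.51775558 -0.03083466  0.136     ]
```

Request:
arm_command --series '[[50,[-2,0.5,15],0],[50,[-2,0.5,30],0],[50,[-2,0.5,42],0],[50,[-2,0.5,49],0],[50,[-2,0.5,49],0],[40,[-2,0.5,49],0]]' --squeeze 20

```text
t: 4.42
eef_pos: [0.5165, -0.0295, 0.1252]
tool_rot: [-0.0, 0.986, -0.165, 0.0]
contact_force: [0.2, 0.2, 0.4]
gripper_width: 0.473
```

Run:
```python
from h import *
o=status.get_obs();p,R=tool();print(p,yaw(),o["contact_force"],o["torque"],o["gripper_width"]); im=read_camera("wrist"); cv2.imwrite("pics/w4.png",im)
cv2.imwrite("pics/w4k.png",cv2.resize(im[200:400,217:417],None,fx=3,fy=3,interpolation=cv2.INTER_CUBIC))
```

```text
[ 0.51648433 -0.02952917  0.12524907] -0.3309837675583884 [0.20230511 0.21459173 0.41282145] [-0.00286714  0.01346149  0.02624801] 0.47273456904277783
```

View pics/w4k.png

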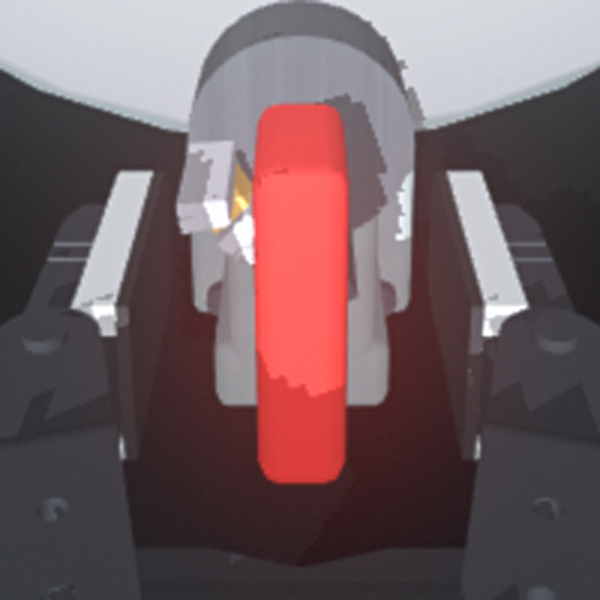

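Bar at columns 257–347 lies centred between the pads (153–449) in the crop. Closing gently.

Request:
arm_command --series '[[25,[0,0,0],0],[18,[0,0,0],0],[15,[0,0,0],0],[13,[0,0,0],0]]' --squeeze 20

```text
t: 4.97
eef_pos: [0.5162, -0.0296, 0.125]
tool_rot: [0.0, 0.986, -0.165, 0.0]
contact_force: [0.8, -0.3, 0.9]
gripper_width: 0.154
```

Request:
arm_command --series '[[12,[0,0,0],0],[11,[0,0,0],0],[9,[0,0,0],0]]' --squeeze 20

```text
t: 5.35
eef_pos: [0.5166, -0.0297, 0.1252]
tool_rot: [-0.0, 0.986, -0.165, 0.0]
contact_force: [2.7, -1.8, 0.5]
gripper_width: 0.139
```

```bash
cat > st.py <<'E'
from h import *
o=status.get_obs();p,R=tool();print("t",o["t"],p.round(4),"yaw",yaw().round(4),"Fw",np.round(o["contact_force"],2),"Ftool",np.round(R.T@np.array(o["contact_force"]),2),"M",np.round(o["torque"],3),"w",o["gripper_width"],"mm",o["gripper_width"]*85.4)
E
python3 st.py
```

```text
t 5.35 [ 0.5166 -0.0297  0.1252] yaw -0.3311 Fw [ 2.75 -1.79  0.49] Ftool [ 3.18  0.8  -0.48] M [-0.183 -0.399  0.02 ] w 0.13905184913689125 mm 11.875027916290513
```

Gripped at 11.9 mm, side force only 3 N. Lifting in small steps.

Request:
arm_command --series '[[8,[0.3,0,0],0],[8,[0.3,0,-1],0],[8,[0.3,0,-2],0],[8,[0.3,0,-3],0],[8,[0.3,0,-4],0],[8,[0.3,0,-4],0]]' --squeeze 40

```text
t: 6.1
eef_pos: [0.5165, -0.0297, 0.1289]
tool_rot: [-0.0, 0.986, -0.165, 0.0]
contact_force: [4.3, -1.3, -7.5]
gripper_width: 0.129
```

```bash
python3 st.py
```

```text
t 6.1 [ 0.5165 -0.0297  0.1289] yaw -0.331 Fw [ 4.35 -1.28 -7.54] Ftool [ 4.53 -0.2   7.54] M [-0.144 -0.982 -0.006] w 0.12936486161869468 mm 11.047759182236526
```

Request:
arm_command --series '[[8,[0.4,0,-1],0],[8,[0.8,0,-2],0],[8,[0.8,0,-3],0],[8,[0.8,0,-4],0],[8,[0.8,0,-4],0]]'

```text
t: 6.72
eef_pos: [0.5166, -0.0298, 0.1329]
tool_rot: [0.0, 0.986, -0.165, -0.001]
contact_force: [2.4, 0.7, -9.2]
gripper_width: 0.131
```

```bash
python3 st.py
```

```text
t 6.725 [ 0.5166 -0.0298  0.1329] yaw -0.3309 Fw [ 2.4   0.65 -9.23] Ftool [ 2.07 -1.4   9.23] M [ 0.214 -0.327  0.001] w 0.13075678999258483 mm 11.166629865366746
```

Request:
arm_command --series '[[8,[0.3,0,-1],0],[8,[0.3,0,-2],0],[8,[0.3,0,-3],0],[8,[0.3,0,-3.8],0],[8,[0.3,0,-3.8],0]]'

```text
t: 7.35
eef_pos: [0.5168, -0.0299, 0.1365]
tool_rot: [0.0, 0.986, -0.165, -0.001]
contact_force: [-3.2, 2.6, -12.5]
gripper_width: 0.135
```

```bash
python3 st.py
```

```text
t 7.35 [ 0.5168 -0.0299  0.1365] yaw -0.3308 Fw [ -3.23   2.64 -12.51] Ftool [-3.89 -1.45 12.52] M [0.517 0.374 0.024] w 0.13530862715543185 mm 11.55535675907388
```

Request:
arm_command --series '[[8,[-0.4,0,0],0.04],[8,[-0.4,0,0],0.1],[8,[-0.4,0,0],0.16],[8,[-0.4,0,0],0.22],[8,[-0.4,0,0],0.26],[8,[-0.4,0,0],0.26]]'

```text
t: 8.1
eef_pos: [0.5168, -0.0299, 0.1367]
tool_rot: [0.0, 0.957, -0.291, -0.0]
contact_force: [-1.3, 1.6, -11.7]
gripper_width: 0.132
```

```bash
python3 st.py
```

```text
t 8.1 [ 0.5168 -0.0299  0.1367] yaw -0.5913 Fw [ -1.32   1.61 -11.68] Ftool [-1.99 -0.61 11.68] M [ 0.453  0.489 -0.014] w 0.13217325439989122 mm 11.287595925750711
```

Request:
arm_command --series '[[8,[0,0,0],0.06],[8,[0,0,0],0.12],[8,[0,0,0],0.18],[8,[0,0,0],0.24],[8,[0,0,0],0.28],[8,[0,0,0],0.28]]'

```text
t: 8.85
eef_pos: [0.5169, -0.0299, 0.1367]
tool_rot: [0.0, 0.907, -0.422, -0.0]
contact_force: [-3.2, 1.2, -12.4]
gripper_width: 0.13
```

```bash
python3 st.py
```

```text
t 8.85 [ 0.5169 -0.0299  0.1367] yaw -0.8705 Fw [ -3.21   1.24 -12.39] Ftool [-3.01  1.66 12.39] M [ 0.463  0.589 -0.094] w 0.12965854768381307 mm 11.072839972197638
```

Request:
arm_command --series '[[8,[-0.3,0.2,0],0.05],[8,[-0.3,0.2,0],0.1],[8,[-0.3,0.2,0],0.16],[8,[-0.3,0.2,0],0.22],[8,[-0.3,0.2,0],0.26],[8,[-0.3,0.2,0],0.26]]'

```text
t: 9.6
eef_pos: [0.5168, -0.0299, 0.1368]
tool_rot: [0.0, 0.844, -0.536, 0.0]
contact_force: [-2.8, 1.8, -12.2]
gripper_width: 0.13
```

```bash
python3 st.py
```

```text
t 9.6 [ 0.5168 -0.0299  0.1368] yaw -1.1304 Fw [ -2.79   1.78 -12.18] Ftool [-2.8   1.77 12.18] M [ 0.338  0.387 -0.016] w 0.1303551657080427 mm 11.132331151466847
```

Request:
arm_command --series '[[8,[-0.2,0.1,0],0.04],[8,[-0.2,0.1,0],0.08],[8,[-0.2,0.1,0],0.1],[8,[-0.2,0.1,0],0.1]]'

```text
t: 10.1
eef_pos: [0.5168, -0.0298, 0.1369]
tool_rot: [-0.0, 0.816, -0.577, 0.0]
contact_force: [-0.5, 0.3, -12.1]
gripper_width: 0.134
```

```bash
python3 st.py
```

```text
t 10.1 [ 0.5168 -0.0298  0.1369] yaw -1.2313 Fw [ -0.55   0.26 -12.15] Ftool [-0.43  0.43 12.15] M [ 0.241  0.262 -0.039] w 0.13420280692314246 mm 11.460919711236366
```

Request:
arm_command --series '[[8,[0,0,0],0.03],[8,[0,0,0],0.05],[8,[0,0,0],0.05]]'

```text
t: 10.48
eef_pos: [0.5167, -0.0298, 0.1369]
tool_rot: [-0.0, 0.802, -0.598, 0.0]
contact_force: [-0.6, 0.1, -11.7]
gripper_width: 0.131
```

```bash
python3 st.py
```

```text
t 10.475 [ 0.5167 -0.0298  0.1369] yaw -1.2814 Fw [ -0.6    0.08 -11.73] Ftool [-0.25  0.56 11.73] M [ 0.06   0.167 -0.014] w 0.1313954315642686 mm 11.22116985558854
```

Turned 0.95 rad with no stop yet. Continuing in 0.05 rad steps.

Request:
arm_command --series '[[8,[0,0,0],0.03],[8,[0,0,0],0.05],[8,[0,0,0],0.05]]'

```text
t: 10.85
eef_pos: [0.5167, -0.0298, 0.1368]
tool_rot: [-0.0, 0.786, -0.618, 0.0]
contact_force: [-0.3, -0.2, -11.7]
gripper_width: 0.132
```

```bash
python3 st.py
```

```text
t 10.85 [ 0.5167 -0.0298  0.1368] yaw -1.3315 Fw [ -0.33  -0.23 -11.7 ] Ftool [ 0.14  0.38 11.7 ] M [-0.076  0.064 -0.009] w 0.13211464115333124 mm 11.28259035449449
```

Request:
arm_command --series '[[8,[0,0,0],0.03],[8,[0,0,0],0.05],[8,[0,0,0],0.05]]'

```text
t: 11.22
eef_pos: [0.5167, -0.0297, 0.1368]
tool_rot: [-0.0, 0.771, -0.637, 0.0]
contact_force: [-0.0, -0.3, -11.7]
gripper_width: 0.128
```

```bash
python3 st.py
```

```text
t 11.225 [ 0.5167 -0.0297  0.1368] yaw -1.3814 Fw [-1.000e-02 -3.400e-01 -1.171e+01] Ftool [ 0.33  0.07 11.71] M [-0.091  0.033 -0.034] w 0.12845289234739019 mm 10.969877006467122
```

Request:
arm_command --series '[[8,[0,0,0],0.03],[8,[0,0,0],0.05],[8,[0,0,0],0.05]]'

```text
t: 11.6
eef_pos: [0.5167, -0.0298, 0.1368]
tool_rot: [0.0, 0.755, -0.656, 0.0]
contact_force: [0.5, -1.4, -12.5]
gripper_width: 0.133
```

```bash
python3 st.py
```

```text
t 11.6 [ 0.5167 -0.0298  0.1368] yaw -1.4314 Fw [  0.48  -1.43 -12.5 ] Ftool [ 1.49 -0.28 12.5 ] M [-0.222 -0.028  0.03 ] w 0.13268968380273571 mm 11.33169899675363
```

Request:
arm_command --series '[[8,[0,0,0],0.03],[8,[0,0,0],0.05],[8,[0,0,0],0.05]]'

```text
t: 11.98
eef_pos: [0.5166, -0.03, 0.1368]
tool_rot: [0.0, 0.738, -0.675, 0.0]
contact_force: [0.5, -1.9, -11.8]
gripper_width: 0.134
```

```bash
python3 st.py
```

```text
t 11.975 [ 0.5166 -0.03    0.1368] yaw -1.4815 Fw [  0.54  -1.94 -11.76] Ftool [ 1.97 -0.37 11.76] M [-0.559 -0.076  0.163] w 0.13425799332007501 mm 11.465632629534406
```

Request:
arm_command --series '[[8,[0,0,0],0.02],[8,[0,0,0],0.02]]'

```text
t: 12.22
eef_pos: [0.5166, -0.0301, 0.1368]
tool_rot: [0.0, 0.731, -0.682, 0.0]
contact_force: [0.6, -3.8, -10.6]
gripper_width: 0.136
```

```bash
python3 st.py
```

```text
t 12.225 [ 0.5166 -0.0301  0.1368] yaw -1.5017 Fw [  0.56  -3.8  -10.59] Ftool [ 3.83 -0.3  10.59] M [-0.907 -0.11   0.178] w 0.136039539664473 mm 11.617776687345994
```

Moment reached 0.16–0.18 N m, so the stop is at yaw ≈ −1.41 (about 1.08 rad turned). Backing off to yaw ≈ −1.37, inside the notch, then letting down.

Request:
arm_command --series '[[8,[0.2,0,0],-0.06],[8,[0.2,0,0],-0.12],[8,[0.2,0,0],-0.13],[8,[0.2,0,0],-0.13]]'

```text
t: 12.72
eef_pos: [0.5167, -0.0296, 0.1368]
tool_rot: [-0.0, 0.774, -0.633, -0.0]
contact_force: [1.2, -1.5, -11.9]
gripper_width: 0.133
```

```bash
python3 st.py
```

```text
t 12.725 [ 0.5167 -0.0296  0.1368] yaw -1.3719 Fw [  1.17  -1.49 -11.95] Ftool [ 1.7  -0.85 11.95] M [-0.423 -0.114  0.026] w 0.13305059549582207 mm 11.362520855343206
```

Request:
arm_command --series '[[8,[0,0,1],0],[8,[0,0,2],0],[8,[0,0,3],0],[8,[0,0,3],0]]'

```text
t: 13.22
eef_pos: [0.5167, -0.0297, 0.1338]
tool_rot: [-0.0, 0.774, -0.633, -0.0]
contact_force: [0.2, -1.2, -10.2]
gripper_width: 0.133
```

```bash
python3 st.py
```

```text
t 13.225 [ 0.5167 -0.0297  0.1338] yaw -1.371 Fw [  0.25  -1.22 -10.19] Ftool [ 1.25  0.   10.19] M [-0.201 -0.045 -0.033] w 0.1329640807555943 mm 11.355132496527753
```

At 8.6 mm lift, below the rim height, the spring still pulls 10 N, so the lug is in the notch. Lowering onto the floor of the notch.

Request:
arm_command --series '[[8,[0,0,0.7],0],[8,[0,0,1.4],0],[8,[0,0,2],0],[8,[0,0,2],0]]'

```text
t: 13.72
eef_pos: [0.5168, -0.0297, 0.132]
tool_rot: [-0.0, 0.774, -0.633, 0.0]
contact_force: [-1.0, -0.4, -6.2]
gripper_width: 0.133
```

```bash
python3 st.py
```

```text
t 13.725 [ 0.5168 -0.0297  0.132 ] yaw -1.371 Fw [-0.96 -0.36 -6.15] Ftool [0.16 1.01 6.15] M [-0.062  0.225 -0.032] w 0.13324691095489655 mm 11.379286195548167
```

Request:
arm_command --series '[[8,[0,0,0.3],0],[8,[0,0,0.5],0],[8,[0,0,0.5],0]]'

```text
t: 14.1
eef_pos: [0.5168, -0.0297, 0.1317]
tool_rot: [-0.0, 0.774, -0.633, 0.0]
contact_force: [-2.5, 0.4, 0.7]
gripper_width: 0.134
```

```bash
python3 st.py
```

```text
t 14.1 [ 0.5168 -0.0297  0.1317] yaw -1.371 Fw [-2.46  0.44  0.68] Ftool [-0.92  2.32 -0.68] M [ 0.04   0.646 -0.057] w 0.13427985168088435 mm 11.467499333547524
```

Force has dropped to zero at 6.5 mm lift, so the knob is seated. Opening evenly, then rising.

Request:
arm_command --series '[[14,[0,0,0],0],[20,[0,0,0],0],[35,[0,0,0],0],[45,[0,0,0],0],[45,[0,0,0],0]]' --squeeze 20

```text
t: 14.72
eef_pos: [0.5167, -0.0299, 0.1313]
tool_rot: [-0.0, 0.774, -0.633, 0.0]
contact_force: [0.9, 0.6, 0.1]
gripper_width: 0.524
```

```bash
python3 st.py;python3 - <<'E'
from h import *
for n in("wrist","scene"):
    im=read_camera(n);cv2.imwrite(f"pics/{n}5.png",im)
im=cv2.imread("pics/scene5.png")[165:275,270:420];cv2.imwrite("pics/scene5c.png",cv2.resize(im,None,fx=4,fy=4,interpolation=cv2.INTER_CUBIC))
E
```

```text
t 14.725 [ 0.5167 -0.0299  0.1313] yaw -1.371 Fw [0.86 0.63 0.07] Ftool [-0.45 -0.96 -0.07] M [-0.015  0.03  -0.013] w 0.5244147850350239 mm 44.78502264199105
```

View pics/wrist5.png

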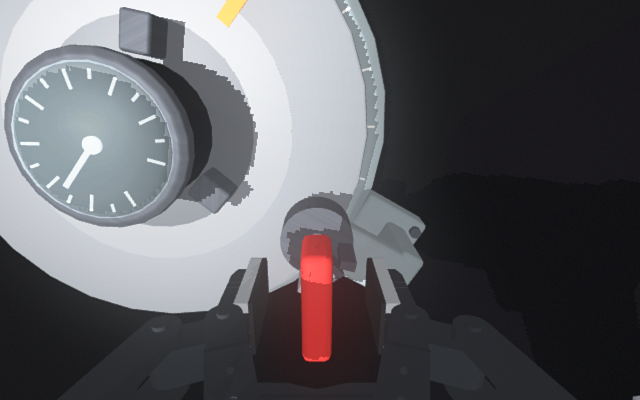

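The knob stands by itself, turned, free between the open pads (columns 302–331). Rising, then heading for the handle.

Request:
arm_command --series '[[45,[0,0,-15],0],[45,[0,0,-45],0],[45,[0,0,-80],0],[45,[0,0,-95],-0.15],[45,[0,0,-100],-0.3],[45,[0,0,-100],-0.45],[45,[0,0,-100],-0.45]]'

```text
t: 15.7
eef_pos: [0.5168, -0.0299, 0.2323]
tool_rot: [-0.0, 0.895, -0.445, 0.001]
contact_force: [-0.6, 0.0, -0.2]
gripper_width: 0.526
```

```bash
python3 st.py;python3 - <<'E'
from h import *
import pickle
m=camera_model("wrist");im=read_camera("wrist");cv2.imwrite("pics/w6.png",im);pickle.dump(m,open("pics/w6.pkl","wb"))
print(shift([.6578,.1194,.20]),yaw()+.33)
E
```

```text
t 15.7 [ 0.5168 -0.0299  0.2323] yaw -0.9225 Fw [-0.58  0.01 -0.22] Ftool [-0.36  0.45  0.22] M [ 0.003 -0.007  0.039] w 0.5262140148533684 mm 44.938676868477664
[ -34.2 -202.5   32.1] -0.5942329875139938
```

View pics/w6.png

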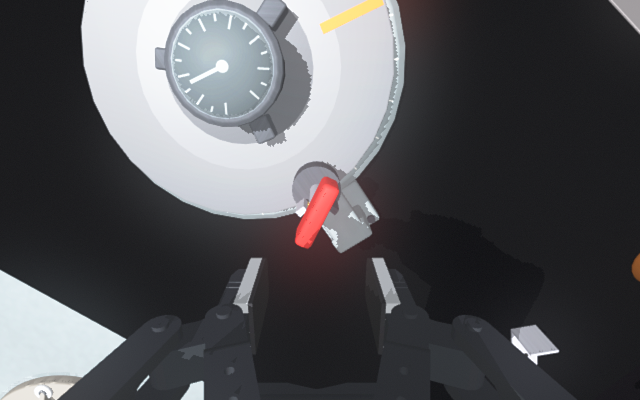

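View pics/scene5c.png

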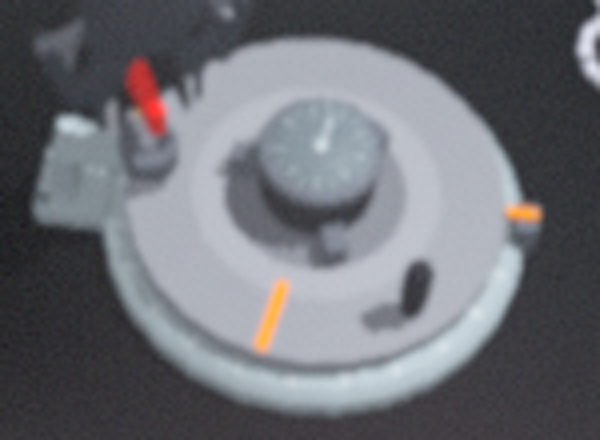

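The knob has turned and stands raised; the platter hasn't moved. Moving above the handle.

Request:
arm_command --series '[[45,[-5,-25,0],-0.1],[45,[-12,-70,0],-0.22],[45,[-20,-115,0],-0.35],[45,[-27,-160,5],-0.48],[45,[-33,-192,12],-0.59],[45,[-34,-202,20],-0.59],[45,[-34,-202,25],-0.59],[45,[-34,-202,25],-0.59]]'

```text
t: 16.75
eef_pos: [0.6561, 0.1177, 0.2058]
tool_rot: [0.001, 0.986, -0.166, -0.001]
contact_force: [-0.3, 0.2, 0.8]
gripper_width: 0.524
```

```bash
python3 st.py;python3 - <<'E'
from h import *
import pickle
m=camera_model("wrist");im=read_camera("wrist");cv2.imwrite("pics/w7.png",im);pickle.dump(m,open("pics/w7.pkl","wb"))
print(proj(m,[.6578,.1194,.105]))
for b in blobs(im,(8,130,120),(25,255,255),mn=20): print(np.round(b[0],1),b[1],[np.round(q,1) for q in b[2]])
E
```

```text
t 16.75 [0.6561 0.1177 0.2058] yaw -0.334 Fw [-0.31  0.22  0.83] Ftool [-0.36 -0.1  -0.83] M [-0.019 -0.005  0.022] w 0.5244736039592305 mm 44.790045778118284
[316.06863619 208.74407658]
[552.6  24.7] [ 532    0   76   65 1905] [array([569.5,  32. ]), array([64., 75.]), np.float64(90.0)]
[501.1  89.3] [497  85  13  13  90] [array([503.,  91.]), array([12., 12.]), np.float64(90.0)]
[206.5 102.8] [201  90  12  27 232] [array([206.5, 102.9]), array([26.9,  8.7]), np.float64(83.7)]
[333.2 277.1] [306 270  56  15 433] [array([333.2, 277.1]), array([55.6,  7.8]), np.float64(8.5)]
```

View pics/w7.png

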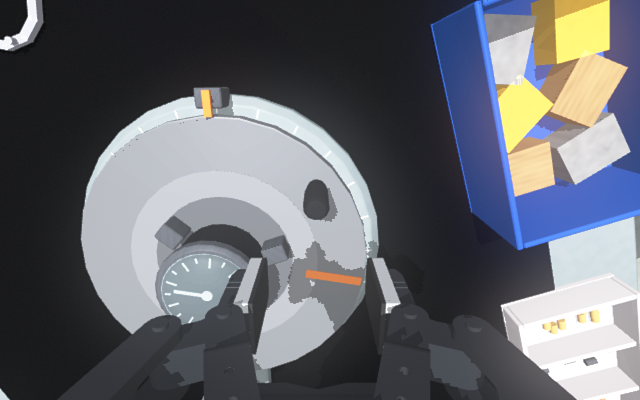

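Run:
```python
from h import *
import pickle
m=pickle.load(open("pics/w7.pkl","rb"));C=np.array([.5555,.0788])
p=onz(m,(206.5,102.8),.05);print("pointer",p,np.hypot(*(p[:2]-C)),np.arctan2(*(p[:2]-C)[::-1]))
a,b=onz(m,(205,90.5),.05),onz(m,(208.5,116),.05);print("strip",a,b,np.arctan2(*(a-b)[[1,0]]))
i,o=onz(m,(306,273),.0455),onz(m,(361,281.5),.0455);print("line",i,o,np.arctan2(*(o-i)[[1,0]]),np.arctan2(*((i+o)[:2]/2-C)[::-1]))
h=onz(m,(316.5,209),.1047);print("handle",h,np.hypot(*(h[:2]-C)),np.arctan2(*(h[:2]-C)[::-1])); print(shift([.6578,.1194,.085]))
# platter rim ellipse from dark/bright edges skip
```

```text
pointer [0.59933232 0.21137583 0.05      ] 0.13963388802937232 1.251489066979841
strip [0.60210613 0.22005809 0.05      ] [0.59657722 0.20174214 0.05      ] 1.2776313073793883
line [0.62088031 0.04195964 0.0455    ] [0.66675337 0.01647169 0.0455    ] -0.5071470172081827 -0.5115815571159653
handle [0.65798441 0.11902202 0.1047    ] 0.11009480046958942 0.3739978439963807
[  0.8  -2.1 121.3]
```

Pointer at 1.25–1.28 rad, line at −0.51, handle at r = 0.110 m. The swing needed is 1.76 rad; this picture confirms it and again disagrees with the stated 0.7–1.3. Descending on the handle.

Request:
arm_command --series '[[45,[1,-2,25],0],[45,[1,-2,55],0],[45,[1,-2,85],0],[45,[1,-2,108],0],[45,[1,-2,119],0],[45,[1,-2,119],0]]'

```text
t: 17.55
eef_pos: [0.6583, 0.1204, 0.0873]
tool_rot: [0.0, 0.986, -0.165, -0.0]
contact_force: [0.3, -0.6, 0.2]
gripper_width: 0.529
```

```bash
python3 st.py;python3 - <<'E'
from h import *
im=read_camera("wrist");cv2.imwrite("pics/w8.png",im)
E
```

```text
t 17.55 [0.6583 0.1204 0.0873] yaw -0.3319 Fw [ 0.26 -0.59  0.19] Ftool [ 0.43  0.47 -0.19] M [ 0.011 -0.053 -0.01 ] w 0.5289366132454819 mm 45.17118677116416
```

View pics/w8.png

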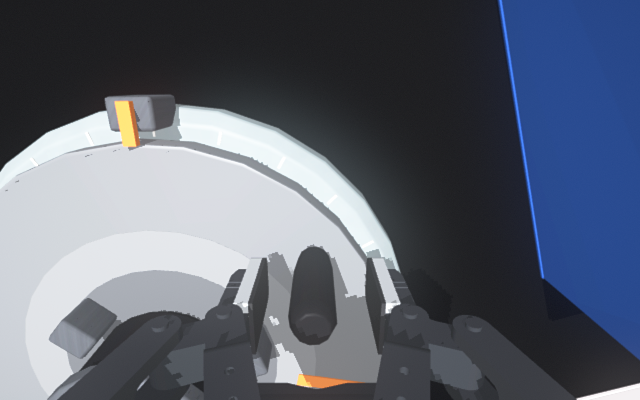

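Handle is between the pads (columns 290–336, slightly left of centre). Closing.

Request:
arm_command --series '[[32,[-1,0,0],0],[25,[-1,0,0],0],[21,[-1,0,0],0],[18,[-1,0,0],0],[15,[-1,0,0],0],[15,[-1,0,0],0]]' --squeeze 20

```text
t: 18.35
eef_pos: [0.6575, 0.1215, 0.0876]
tool_rot: [-0.0, 0.986, -0.165, 0.0]
contact_force: [-1.8, -0.3, 4.6]
gripper_width: 0.207
```

```bash
python3 st.py
python3 - <<'E'
from h import *
C=np.array([.5555,.0788]);p,R=tool();print(np.hypot(*(p[:2]-C)))
a0=np.arctan2(*(p[:2]-C)[::-1]);r=np.hypot(*(p[:2]-C));print(a0,r)
for d in np.arange(.05,1.8,.05):
    s=np.r_[C+r*np.array([np.cos(a0+d),np.sin(a0+d)]),p[2]]; print(round(d,2),(1000*R.T@(s-p)).round(1)[:2])
E
```

```text
t 18.35 [0.6575 0.1215 0.0876] yaw -0.3309 Fw [-1.77 -0.34  4.64] Ftool [-1.57  0.89 -4.64] M [-0.041  0.45   0.038] w 0.2067117637635415 mm 17.653184625406446
0.11060211752752608
0.3961554469247963 0.11060211752752608
0.05 [-3.8 -4. ]
0.1 [-7.8 -7.9]
0.15 [-11.9 -11.5]
0.2 [-16.3 -15. ]
0.25 [-20.8 -18.2]
0.3 [-25.4 -21.1]
0.35 [-30.2 -23.9]
0.4 [-35.2 -26.4]
0.45 [-40.2 -28.6]
0.5 [-45.4 -30.6]
0.55 [-50.6 -32.3]
0.6 [-55.9 -33.8]
0.65 [-61.3 -35. ]
0.7 [-66.8 -35.9]
0.75 [-72.3 -36.6]
0.8 [-77.8 -37. ]
0.85 [-83.3 -37.1]
0.9 [-88.9 -36.9]
0.95 [-94.4 -36.5]
1.0 [-99.8 -35.7]
1.05 [-105.3  -34.7]
1.1 [-110.7  -33.5]
1.15 [-116.   -31.9]
1.2 [-121.2  -30.1]
1.25 [-126.3  -28.1]
1.3 [-131.4  -25.8]
1.35 [-136.3  -23.2]
1.4 [-141.   -20.4]
1.45 [-145.7  -17.4]
1.5 [-150.1  -14.1]
1.55 [-154.4  -10.6]
1.6 [-158.5   -6.9]
1.65 [-162.5   -3. ]
1.7 [-166.2    1. ]
1.75 [-169.7    5.3]
```

Request:
arm_command --series '[[15,[-2,-2,0],0],[15,[-6,-6,0],0],[15,[-10,-10,0],0],[15,[-16,-15,0],0],[15,[-21,-18,0],0],[15,[-25,-21,0],0]]'

```text
t: 19.1
eef_pos: [0.6411, 0.1504, 0.0877]
tool_rot: [-0.001, 0.986, -0.164, 0.001]
contact_force: [2.9, 0.2, 3.6]
gripper_width: 0.208
```

```bash
python3 st.py
```

```text
t 19.1 [0.6411 0.1504 0.0877] yaw -0.3304 Fw [2.91 0.15 3.59] Ftool [ 2.71 -1.09 -3.59] M [ 0.011 -0.497 -0.016] w 0.20847152435951313 mm 17.803468180302424
```

Request:
arm_command --series '[[15,[-5,-3,0],0],[15,[-12,-6.5,0],0],[15,[-19,-9.5,0],0],[15,[-26.5,-11.5,0],0],[15,[-34,-13.5,0],0],[15,[-41.5,-15,0],0],[15,[-49,-15.5,0],0],[15,[-57,-16,0],0]]'

```text
t: 20.1
eef_pos: [0.592, 0.1858, 0.0877]
tool_rot: [-0.002, 0.986, -0.164, 0.001]
contact_force: [2.9, 5.7, 2.2]
gripper_width: 0.216
```

```bash
python3 st.py
```

```text
t 20.1 [0.592  0.1858 0.0877] yaw -0.3295 Fw [2.9  5.71 2.15] Ftool [ 0.89 -6.35 -2.13] M [ 1.069 -0.713 -0.039] w 0.21638362593973967 mm 18.47916165525377
```

Request:
arm_command --series '[[15,[-8,-0.7,0],0],[15,[-16,-0.4,0],0],[15,[-23.5,0.9,0],0],[15,[-31,2.7,0],0],[15,[-38.7,5.2,0],0],[15,[-46,8.2,0],0],[15,[-53,11.6,0],0],[15,[-59.6,15.4,0],0]]'

```text
t: 21.1
eef_pos: [0.5296, 0.1894, 0.0876]
tool_rot: [-0.001, 0.986, -0.164, -0.0]
contact_force: [0.7, 6.6, 6.7]
gripper_width: 0.204
```

```bash
python3 st.py
python3 - <<'E'
from h import *
C=np.array([.5555,.0788]);p,R=tool();print(np.hypot(*(p[:2]-C)),np.arctan2(*(p[:2]-C)[::-1]))
im=read_camera("wrist");cv2.imwrite("pics/w9.png",im)
E
```

```text
t 21.1 [0.5296 0.1894 0.0876] yaw -0.3298 Fw [0.65 6.57 6.7 ] Ftool [-1.52 -6.44 -6.69] M [ 1.129 -0.077 -0.012] w 0.20373642349738144 mm 17.399090566676378
0.11358924281344124 1.801021571411675
```

View pics/w9.png

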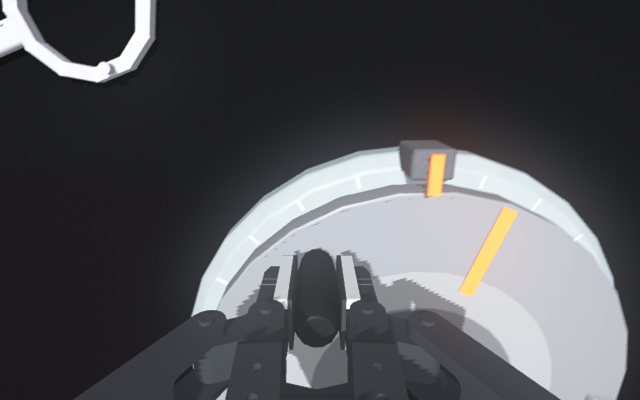

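The orange line (465–517, 207–295) is now near the pointer (437,175), with the handle held between the pads. Measuring the remainder.

```bash
cat > meas.py <<'E'
from h import *
import sys
C=np.array([.5555,.0788])
def axis_ang(m,im,roi=None):
    for b in blobs(im,(8,130,120),(25,255,255),roi,mn=20):
        c,(w,h),an=b[2];box=cv2.boxPoints(b[2]).astype(float)
        d=[np.linalg.norm(box[0]-box[1]),np.linalg.norm(box[1]-box[2])]
        e=((box[0]+box[1])/2,(box[2]+box[3])/2) if d[0]<d[1] else ((box[1]+box[2])/2,(box[3]+box[0])/2)
        for z in(.0455,.05):
            P=[onz(m,q,z)[:2] for q in e]; P=sorted(P,key=lambda q:np.hypot(*(q-C)))
            mid=sum(P)/2;print(np.round(b[0],1),b[1][4],"z",z,"mid",mid.round(4),"r",np.hypot(*(mid-C)).round(4),"dir",np.arctan2(*(P[1]-P[0])[::-1]).round(4),"from axis",np.arctan2(*(mid-C)[::-1]).round(4))
E
python3 - <<'E'
from meas import *
m=camera_model("wrist");axis_ang(m,cv2.imread("pics/w9.png"))
print(shift(np.r_[C+.1125*np.array([np.cos(2.17),np.sin(2.17)]),.0876]))
E
```

```text
[434.1 168. ] 339 z 0.0455 mid [0.5982 0.2092] r 0.1372 dir 1.2427 from axis 1.2544
[434.1 168. ] 339 z 0.05 mid [0.5971 0.2107] r 0.1383 dir 1.2427 from axis 1.2656
[479.8 251. ] 124 z 0.0455 mid [0.6121 0.1603] r 0.0992 dir 0.9352 from axis 0.9639
[479.8 251. ] 124 z 0.05 mid [0.6106 0.1631] r 0.1007 dir 0.9352 from axis 0.9925
[-28.7  28.2  -0. ]
```

```bash
python3 st.py
python3 - <<'E'
from meas import *
p,R=tool();a=np.arctan2(*(p[:2]-C)[::-1]);print(a)
for d in(.08,.16,.24,.31): print(shift(np.r_[C+.1135*np.array([np.cos(a+d),np.sin(a+d)]),.0876]))
E
```

```text
t 21.15 [0.5284 0.1891 0.0875] yaw -0.3295 Fw [-2.37  5.64  9.71] Ftool [-4.09 -4.58 -9.7 ] M [ 1.068  0.362 -0.022] w 0.212460815860125 mm 18.144153674454675
1.8118720734631495
[-7.4  5.3 -0. ]
[-14.4  11.1  -0. ]
[-20.9  17.4  -0. ]
[-26.2  23.3  -0. ]
```

Request:
arm_command --series '[[15,[-4,2.5,-0.5],0],[15,[-9,6.5,-1],0],[15,[-14,11,-1],0],[15,[-19,15.5,-1],0],[15,[-23,19.5,-1],0],[15,[-25.5,22.5,-1],0],[15,[-25.5,22.5,-1],0],[15,[-25.5,22.5,-1],0]]'

```text
t: 22.15
eef_pos: [0.4961, 0.1754, 0.0875]
tool_rot: [0.001, 0.986, -0.164, -0.002]
contact_force: [-4.7, 5.6, 5.2]
gripper_width: 0.206
```

```bash
python3 st.py
python3 - <<'E'
from meas import *
p,R=tool();print(np.arctan2(*(p[:2]-C)[::-1]),np.hypot(*(p[:2]-C)))
for n in("wrist","top"):
    m=camera_model(n);im=read_camera(n);cv2.imwrite(f"pics/{n}10.png",im);axis_ang(m,im,None if n=="wrist" else (205,130,370,265))
E
```

```text
t 22.15 [0.4961 0.1754 0.0875] yaw -0.3298 Fw [-4.74  5.55  5.22] Ftool [-6.3  -3.71 -5.2 ] M [ 1.101  0.833 -0.035] w 0.20562161104607063 mm 17.560085583334434
2.1222176997699 0.11336683401649111
[501.9 119.7] 687 z 0.0455 mid [0.6012 0.21  ] r 0.1389 dir 1.2353 from axis 1.2359
[501.9 119.7] 687 z 0.05 mid [0.5991 0.2112] r 0.1394 dir 1.2353 from axis 1.2526
[486.4 154.3] 56 z 0.0455 mid [0.5913 0.1967] r 0.1232 dir 0.6379 from axis 1.2759
[486.4 154.3] 56 z 0.05 mid [0.5895 0.1983] r 0.1242 dir 0.6379 from axis 1.2933
[247.7 184.4] 21 z 0.0455 mid [0.5804 0.1621] r 0.0869 dir 1.2108 from axis 1.28
[247.7 184.4] 21 z 0.05 mid [0.5795 0.1615] r 0.0861 dir 1.2108 from axis 1.2882
```

View pics/wrist10.png

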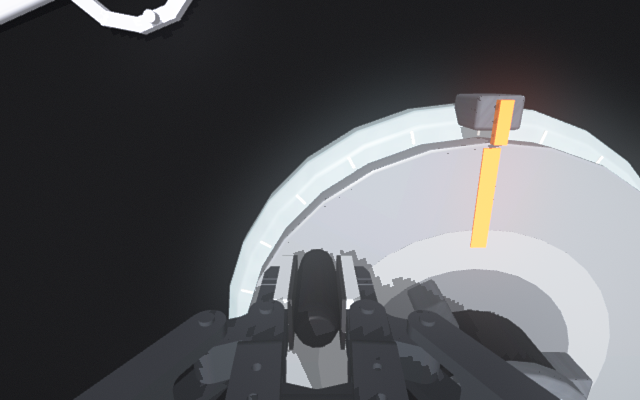

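Run:
```python
from meas import *
m=camera_model("wrist");im=cv2.imread("pics/wrist10.png")
b=blobs(im,(8,130,120),(35,255,255),mn=50)
for x in b:print(np.round(x[0],1),x[1])
for z,pp in((.0455,[(479,247),(491,149)]),(.05,[(500.5,144),(507,101)]),(.048,[(500.5,144),(507,101)])):
    P=[onz(m,q,z)[:2] for q in pp];mid=sum(P)/2;print(z,P,np.arctan2(*(P[1]-P[0])[::-1]),"axis",np.arctan2(*(mid-C)[::-1]),[np.hypot(*(q-C)) for q in P])
```

```text
[501.9 119.7] [490 100  25  45 687]
[486.4 154.3] [481 148  19  23  56]
0.0455 [array([0.57948183, 0.14896235]), array([0.59434447, 0.19899595])] 1.2820452087830336 axis 1.2520105416851957 [np.float64(0.07414771620092676), np.float64(0.126316896298225)]
0.05 [array([0.59705539, 0.20139022]), array([0.60291778, 0.21974522])] 1.2616478329875709 axis 1.2451984023923388 [np.float64(0.1294419249010866), np.float64(0.14870777149798578)]
0.048 [array([0.59794345, 0.20074218]), array([0.60387812, 0.21932351])] 1.2616478329875727 axis 1.2376606635376 [np.float64(0.12911755020394852), np.float64(0.14861796587291132)]
```

Line and pointer agree within about 0.02 rad. Releasing and rising.

Request:
arm_command --series '[[19,[-0.7,-0.5,0],0],[24,[-0.7,-0.5,0],0],[32,[-0.7,-0.5,0],0],[45,[-0.7,-0.5,0],0],[45,[-0.7,-0.5,0],0],[45,[-0.7,-0.5,-10],0],[45,[-0.7,-0.5,-35],0],[45,[-0.7,-0.5,-70],0]]'

```text
t: 23.25
eef_pos: [0.4982, 0.1753, 0.159]
tool_rot: [0.0, 0.986, -0.165, -0.001]
contact_force: [-0.2, -0.3, 0.4]
gripper_width: 0.523
```

Request:
arm_command --series '[[45,[0,0,-40],0],[45,[0,0,-80],0],[45,[0,-20,-110],0],[45,[0,-40,-130],0],[45,[0,-40,-130],0],[45,[0,-40,-130],0]]'

```text
t: 24.0
eef_pos: [0.5111, 0.2122, 0.2874]
tool_rot: [0.001, 0.986, -0.165, -0.001]
contact_force: [0.4, -0.7, 0.1]
gripper_width: 0.527
```

```bash
python3 st.py
python3 - <<'E'
from meas import *
for n in("wrist","top","scene"):
    m=camera_model(n);im=read_camera(n);cv2.imwrite(f"pics/{n}11.png",im);print(n)
    roi={"wrist":None,"top":(205,130,370,265),"scene":(270,165,420,275)}[n]
    axis_ang(m,im,roi)
    if roi: x0,y0,x1,y1=roi;cv2.imwrite(f"pics/{n}11c.png",cv2.resize(im[y0:y1,x0:x1],None,fx=4.4,fy=4.4,interpolation=cv2.INTER_CUBIC))
E
```

```text
t 24.0 [0.5111 0.2122 0.2874] yaw -0.3313 Fw [ 0.39 -0.67  0.15] Ftool [ 0.58  0.51 -0.15] M [ 0.011  0.027 -0.004] w 0.5268222487637048 mm 44.99062004442039
wrist
[638. 104.] 30 z 0.0455 mid [0.8423 0.1682] r 0.3004 dir 1.5301 from axis 0.3022
[638. 104.] 30 z 0.05 mid [0.8386 0.1697] r 0.2973 dir 1.5301 from axis 0.3108
[395.7 140.9] 123 z 0.0455 mid [0.5998 0.2097] r 0.1382 dir 1.242 from axis 1.2445
[395.7 140.9] 123 z 0.05 mid [0.5991 0.2107] r 0.1389 dir 1.242 from axis 1.2518
[392.6 162.4] 101 z 0.0455 mid [0.5901 0.1862] r 0.1128 dir 1.2453 from axis 1.2594
[392.6 162.4] 101 z 0.05 mid [0.5895 0.1875] r 0.1139 dir 1.2453 from axis 1.268
[390.8 193.6] 22 z 0.0455 mid [0.5806 0.1569] r 0.082 dir 1.3092 from axis 1.2602
[390.8 193.6] 22 z 0.05 mid [0.5801 0.1585] r 0.0834 dir 1.3092 from axis 1.2719
top
[237.9 180.8] 71 z 0.0455 mid [0.5893 0.1869] r 0.1133 dir 1.2108 from axis 1.2682
[237.9 180.8] 71 z 0.05 mid [0.5883 0.1862] r 0.1123 dir 1.2108 from axis 1.2744
scene
[391.7 217.1] 53 z 0.0455 mid [0.5889 0.1897] r 0.1158 dir 1.2837 from axis 1.2779
[391.7 217.1] 53 z 0.05 mid [0.5915 0.1883] r 0.1152 dir 1.2837 from axis 1.2533
```

View pics/wrist11.png

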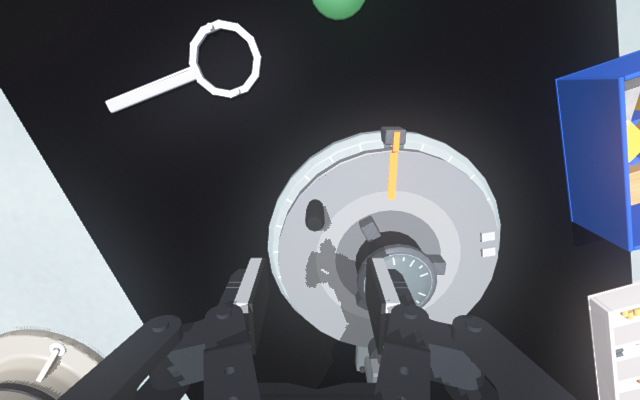

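View pics/top11c.png

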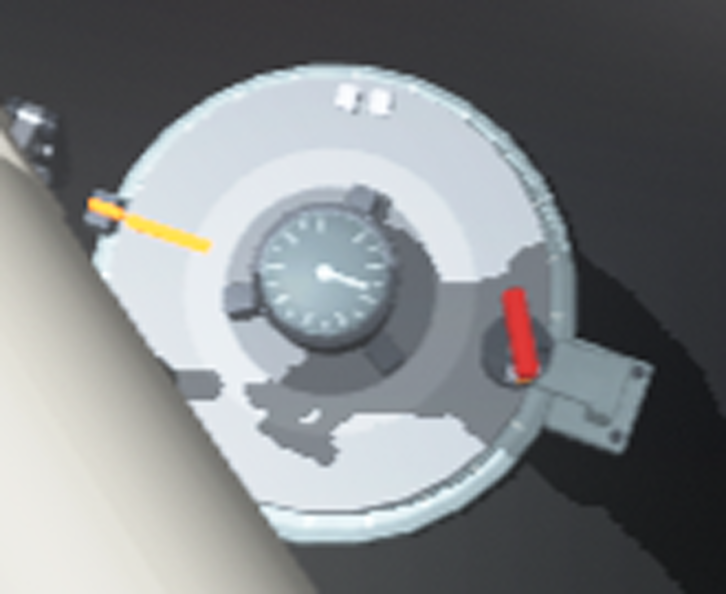

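View pics/scene11c.png

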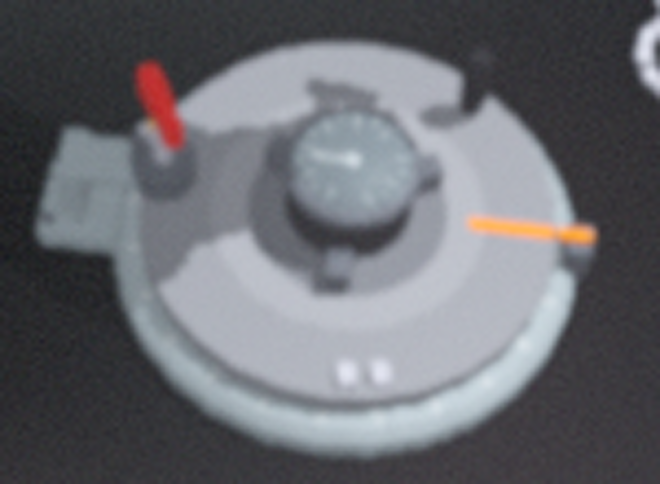

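Run:
```python
from h import *
mt,ms=camera_model("top"),camera_model("scene")
for k in("0","11"):
    uv=[]
    for n,roi in(("top",(205,130,370,265)),("scene",(270,165,420,275))):
        b=max(blobs(cv2.imread(f"pics/{n}{k}.png"),(0,150,60),(7,255,255),roi),key=lambda b:b[1][4]);uv.append(b[0]);print(n,b[0],b[1][4])
    print(tri([mt,ms],uv))
p=status.get_obs();print(p["t"],np.abs(p["joint_vel"]).max())
```

```text
top [323.16346154 206.        ] 104
scene [305.0546875 188.8046875] 128
(array([ 0.51549218, -0.0317366 ,  0.13039267]), [np.float64(0.00037061027561388713), np.float64(0.0003706102756138704)])
top [322.81609195 205.42528736] 87
scene [305.49367089 187.02531646] 79
(array([ 0.51561927, -0.030546  ,  0.13814263]), [np.float64(0.0002476396651274585), np.float64(0.0002476396651274638)])
24.15 0.0077873087527453415
```

```bash
python3 -c "
from station import bot
print(bot.hand_in())"
```

```text
the job is handed in; nothing more can be done
None
```

The knob is parked in its rest notch, the platter's orange line points at the pointer, and I handed the job in at about 24 s. No verdict was reported.

**Knob:** I pulled it up about 11.5 mm against a spring force of about 12 N and turned it clockwise until the end stop showed (0.16–0.18 N m, about 1.08 rad from locked). I backed off into the notch and let it down. The spring still pulled 10 N at 8.6 mm, below the rim height, and the load went to zero at about 6.5 mm, so it is seated. Side forces read at the wrist stayed below about 6 N.

**Platter:** I swung it by the handle through about 1.76 rad and let go. The last pictures put the line at 1.25–1.28 rad and the pointer at 1.25 rad, a difference of about 0.02 rad. The knob was still turned and raised, and the arm was clear of everything.

**Checks that disagreed:**
- **Swing angle:** at the start, the images put the pointer about 1.76 rad from the line, not the 0.7–1.3 rad stated. I followed the images, which agreed across all three cameras.
- **Knob lift:** the last coarse check from the top and scene cameras gave a lift of about 7.7 mm, against 6.5 mm from the arm. Both are within 5.2–8 mm, but the image value is good to only about 1.5 mm.

I did not re-measure the other things on the bench. The arm's path did not come near them.

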